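Lock a fresh filter cassette into the bench filtration holder

TASK

Take the filter cassette with the blue gasket out of the clear rack and stand it in the metal filtration holder, blue ported face against the manifold plate (the fixed plate with the two hose barbs), then flip the red cam lever over its high point until it snaps fully closed and clamps the cassette. There is no room for fingers at the cassette's narrow edges in the rack, nor at its broad faces in the holder, so set it down upright on the bench on the way and take it again the other way; never let it drop or fall over. Leave the other two cassettes and everything else on the bench where they are.

Things in the scene. Friction and masses are not known exactly. Their poses are not given: they have to be found in the camera images.
- cassette_blue_center (a point): Centre of the cassette to be fitted: a white plastic slab, 30 mm thick (its x), 60 mm wide (its y), 96 mm tall (its z), standing upright, about 0.26 kg; the point is half-way up, 48 mm above its foot. It can be gripped across the faces (30 mm) or across the narrow edges (60 mm), best in its upper half.
- blue_ports (a point): Centre of the blue cassette's ported face: 15 mm along the cassette's +x from its centre, same axes. This face has a blue gasket sheet and four black ports; the opposite (-x) face is plain white with shallow ribs. A blue stripe on the cassette's top runs along the ported side.
- cassette_blue: The same blue cassette; origin at the centre of its foot, same axes as its centre
- cassette_grey_center (a point): Centre of a second cassette, same size and axes, grey gasket; stands in the rack and stays there
- cassette_orange_center (a point): Centre of a third cassette, same size and axes, orange gasket; stands in the rack and stays there
- cassette_rack: Fixed storage rack, 174 mm long (x), 74 mm wide (y); origin at the centre of its underside, z up. Three slots at x = -56, 0, +56 mm, cassettes in any order on its 6 mm floor (tops at 102 mm), ported faces towards its +x, 26 mm free between neighbours; ridges 15 mm high hold each foot. Clear walls 96 mm high along both long sides, 3 mm from the cassettes' edges; ends open.
- filter_holder: Fixed metal holder; origin on the bench under the centre of a clamped cassette, z up. Base plate 16 mm thick, x -55 to +110, y -47 to +47 mm; the cassette stands on it (top at 112 mm), its faces along the holder's x. Two guides 9 mm high on the base at y = +-33 mm (inner faces) flank its foot; above them its narrow edges are free. Open, place its centre at about x = +6 mm.
- manifold_face (a point): Centre of the inner face of the fixed manifold plate, at x = -15, y = 0, z = 64 mm of the holder, same axes; the cassette's blue face goes against it. Steel plate 58 mm wide, 16 mm thick, top at 112 mm; two hose barbs stick out 23 mm on its far side (-x).
- pressure_face (a point): Centre of the inner face of the moving pressure plate (steel, 58 mm wide, 10 mm thick, top at 112 mm), same axes as the holder; at x = +27 mm while the lever is open, so the gap is 42 mm for the 30 mm cassette. Closing the lever drives it towards the manifold plate and presses the cassette home.
- lever_hinge (a point): Axis of the cam lever, parallel to the holder's y, at x = 85, y = 0, z = 64 mm of the holder, same axes. Round it: a guide plate from x = 44 to 52 mm (58 mm wide, 96 mm high) and two lever cheeks from x = 51 to 103 mm (78 mm high, 36 mm wide over both).
- lever_handle (a point): Point in the middle of the red lever handle, 65 mm from lever_hinge. The lever is straight: a steel arm, then a round red grip of 17 mm diameter from 34 to 96 mm from the hinge.
- cam_lever (a joint): Angle of the cam lever, rad. 0 = open, held by its spring: lever up, leaning 0.2 rad from vertical towards the holder's +x. It swings towards +x and down; past its high point at 1.25 the spring snaps it on to 1.55 = closed, where it lies level (0.18 rad below) pointing to +x. Pushing square to the lever at lever_handle takes at most about 15 N; let go before the high point, it springs back open.
- beaker_center (a point): Half-way up a clear beaker, 76 x 85 mm, 86 mm tall, bystander
- dropper_center (a point): Half-way up a brown dropper bottle, 33 mm diameter, 100 mm tall, bystander
- wash_bottle_center (a point): Half-way up a white squeeze bottle with blue cap and bent spout, 60 x 92 mm (long side along its y), 192 mm tall, bystander
- cylinder_center (a point): Half-way up a small glass measuring cylinder, foot 40 mm, 125 mm tall, bystander
- tape_center (a point): Centre of a roll of tape lying flat, 96 mm diameter, 25 mm high, bystander
- petri_center (a point): Centre of a petri dish, 62 mm diameter, 14 mm high, bystander
- marker_center (a point): Centre of a blue marker pen lying along its y, 132 mm long, 15 mm high, bystander
Things that resemble listed ones, but are neither listed nor needed, are in the scene too. Leave any turquoise look-alike of the cassette_blue alone.

How it is judged (in metres and radians):
On the way, in this order (a step that is already met when the one before it is completed fails the run):
1. the blue cassette stands upright on the bench itself, let go by the fingers (height (world z) of cassette_blue below 0.0035 m and angle between cassette_blue_center's own z axis and vertical below 0.08 rad and contact force between the fingers and cassette_blue below 0.05 N), for 0.2 s.
2. the blue cassette stands in the holder between the plates, ports towards the manifold, with the lever still open (x of cassette_blue_center in the frame of filter_holder between -0.004 and 0.014 m and y of cassette_blue_center in the frame of filter_holder between -0.006 and 0.006 m and z of cassette_blue_center in the frame of filter_holder between 0.059 and 0.069 m and angle between cassette_blue_center's own z axis and vertical below 0.08 rad and x of blue_ports in the frame of filter_holder below 0.004 m and value of joint cam_lever below 0.4 rad), for 0.2 s.
At the end, for the whole second after the job is handed in: Blue cassette upright (0.08 rad) on the holder base, blue face towards the manifold plate and pressed against it (centre within 3 mm along the clamping direction, 6 mm sideways, 5 mm in height, parallel within 0.06 rad), lever snapped closed (over 1.48 rad), all at rest (x of cassette_blue_center in the frame of filter_holder between -0.003 and 0.003 m and y of cassette_blue_center in the frame of filter_holder between -0.006 and 0.006 m and z of cassette_blue_center in the frame of filter_holder between 0.059 and 0.069 m and angle between cassette_blue_center's own z axis and vertical below 0.08 rad and x of blue_ports in the frame of filter_holder below 0.004 m and angle between the x axis of cassette_blue_center and the x axis of filter_holder, either way round below 0.06 rad and value of joint cam_lever above 1.48 rad and linear speed of cassette_blue below 0.02 m/s); the robot touches nothing.
It fails at once if one of the other two cassettes is shifted by more than 15 mm (distance of any of cassette_grey_center, cassette_orange_center from where it was at the start of the episode above 0.015 m).
It fails at once if a bystander is shifted or knocked by more than 25 mm (distance of any of beaker_center, dropper_center, wash_bottle_center, cylinder_center, tape_center, petri_center, marker_center from where it was at the start of the episode above 0.025 m).
It fails at once if the blue cassette is dropped: it moves faster than 0.45 m/s while the fingers do not hold it (linear speed of cassette_blue above 0.45 m/s and contact force between the fingers and cassette_blue below 0.05 N).
It fails at once if the blue cassette falls over (angle between cassette_blue_center's own z axis and vertical above 0.9 rad).
It also fails if it takes over 64 s, if anything falls off the work surface, if the arm or the gripper's body presses on something with over 40 N, if the wrist force passes 120 N, or if a joint passes its speed limit or range.

ROBOT

A 6-joint arm with a two-finger parallel gripper is mounted at the origin on a cart in front of the work surface, level with it; the furniture and walls round the work are solid. World frame = base frame: x ahead of the robot, y to its left, z up, the work surface at z = 0. Lengths are in m, angles in degrees, forces in N, time in s.
With the tool pointing down it reaches from about 0.325 to 1 m from the base axis. Payload 5.1 kg.
Tool frame: the origin (TCP) lies between the finger pads; the fingertips stand 19 mm ahead of it and the grasp point (between the pads) is the TCP; z points along the fingers, y is the line along which they close (so a half turn about z gives the same grasp; the last joint's range is limited). The gripper opens to 85 mm and grips with 20 to 120 N. Pads are 22 mm wide; open, the fingers measure 114 mm over their backs; the gripper's body (76 mm by 85 mm) begins 54 mm behind the grasp point. The pads swing forward as they close: fully open they stand 13 mm farther back than shut.
Start: joints at [-73.43, 7.093, 94.555, -0, 78.352, -4.733], TCP at [0.236, -0.606, 0.25] pointing down, gripper open.
Joint ranges: [-149.61, 149.61], [-58.7, 133.49], [1.44, 155.28], [-77.14, 257.14], [18.33, 153.61], [-166.67, 166.67]. Speed limits (degrees/s): [147.25, 147.25, 180, 180, 180, 180].

INTERFACE

Orientations are given as [roll, pitch, yaw] about the fixed x, y, z axes, in that order (R = Rz(yaw) Ry(pitch) Rx(roll)).
In Python, from plant import monitor, get_image, calibration, bot, nets gives the robot as it stands. The module is installed in compiled form; this text tells all that it offers.
- The arm moves only by the tool play_rows, never from a script. Its argument "commands" is a list that holds one entry, the list of rows, each a list of 7 numbers: the shift along the tool's x, y, z in cm, then the turn, a rotation vector about the tool's x, y, z in degrees, then the closure, from -1 (fully open) to 1 (shut), so that 0 is half open. In form: [[[dx, dy, dz, ax, ay, az, claw], ...]]. A call has 1 to 12 rows; each row shifts and turns the commanded pose from where the row before left it, along the tool's axes as they then stand; what a row does not reach is not made up. A row lasts 1/12 s, in which the tool goes at most 41.7 mm and 7.16 degrees, less where a joint would pass 70% of its speed; a pose out of reach is approached as far as the arm can. A call is refused whole if a number of a shift passes 4.17 or a number of a turn 7.16, either way. A call with a gripper value outside its range is refused whole. The fingers move at their own pace and stop on an object; the grip force is fixed at half the most. Time passes only in rows, so rows that do not move let the fingers close. It gives the time, the measured TCP pose, the force, the opening and the grip force at its end, in the units of the state.
- monitor.observe(): the state, without advancing time (a new reading comes with each control period).
- get_image(name): name is "scene" or "top" or "wrist"; returns (picture, depth): 400x640x3 uint8, red, green, blue; 400x640 float32, m along the optical axis (not along the pixel's ray), 0 where there is no reading.
- calibration(name): a dict with "K" (3x3 intrinsics, pixels), "pose" (4x4, takes a point from camera to world coordinates). Camera axes: x right, y down, z forward; pixel columns grow to the right and rows downward; lengths in m; the calibration is good to about 2 mm. A picture is of the moment at which its call begins: read the wrist's pose just before it. calibration takes no time and is no camera call; for the wrist camera it gives the pose at the moment of the call.
- bot.sign_off(): hands the job in; it is judged then, once.
Trained networks look in the newest picture that a camera, given by its name, has taken for a name from the list of things; names that differ only in an ending like _2 or _b are one class to them, and where a whole thing is asked for, a point or a joint stands for the part that bears it (a point fixed in the world has none). Each returns a list of dicts, best first, with "confidence" (0 to 1); they miss things now and then, are a little off and sometimes report something else, mostly with a low value. They report only what shows in the picture. A call takes as long as a camera call. They do not tell look-alikes from the thing itself.
- nets.spot_in(camera, name): "location" ([column, row] in pixels, amid what is visible of it).
- nets.cut_out(camera, name): "mask" (400x640 bool, what is visible of it) and "location" ([column, row] in pixels, amid what is visible of it).
- nets.mark_of(camera, name): "location" ([column, row] in pixels: a listed point, or the origin of a listed thing).
The state is a dict: "t": time; "joint_pos": joint angles; "joint_velocities": joint speeds; "tau": joint torques, N m; "tool_pos": TCP position; "orientation": TCP orientation; "wrist_force": force on the tool from outside, world axes, zero at the start; "moment": the same for the moment, N m; "grip_width": opening from 0.0 (shut) to 1.0 (fully open); "grip_force": force on a finger pad.
Only numpy, scipy, OpenCV 4.12 (cv2) and the standard library are available. Lean on these libraries where they do the work, as an engineer would, in place of code of your own. Each camera call takes 0.05 s, during which the arm holds its last target. There are 200 camera calls.

## Working session

There is one attempt and no reset: what is moved stays moved. The work goes in short steps, Python scripts to look and compute and a tool call to move; the robot and the scene stay as the last step left them, time stands still between calls to the robot, and variables do not carry over. Pictures are saved under pics/ and viewed, at most 10 in all, crops included, and the job is handed in when it is done.

Besides the shell and the picture viewer there is one more tool, called after "Call:" by a JSON object that holds its "method" and its "body". play_rows: Moves the arm, as the interface text tells. Its arguments: {"type":"object","properties":{"commands":{"type":"array","items":{"type":"array","items":{"type":"array","items":{"type":"number"}}}}},"required":["commands"]}

```bash
mkdir -p pics; cat > h.py <<'E'
import numpy as np, cv2
from plant import monitor, get_image, calibration, bot, nets
from scipy.spatial.transform import Rotation as R
def save(n,im): cv2.imwrite('pics/'+n,cv2.cvtColor(im,cv2.COLOR_RGB2BGR))
def cloud(name):
    c=calibration(name); im,d=get_image(name); K=c['K'];P=c['pose']
    v,u=np.mgrid[:400,:640]
    p=np.stack([(u-K[0,2])/K[0,0]*d,(v-K[1,2])/K[1,1]*d,d],-1)
    return im,d,p@P[:3,:3].T+P[:3,3]
def proj(name,p):
    c=calibration(name);q=np.linalg.inv(c['pose'])@np.r_[p,1];k=c['K']@q[:3];return k[:2]/k[2]
def pix_at_z(name,uv,z):
    c=calibration(name);P=c['pose'];r=P[:3,:3]@np.linalg.inv(c['K'])@np.r_[uv,1];o=P[:3,3];return o+r*(z-o[2])/r[2]
E
python3 - <<'E'
from h import *
s=monitor.observe();print(s)
ims=[]
for n in ['scene','top']:
    im,d,p=cloud(n);save(n+'0.png',im);np.save(n+'0.npy',p)
    print(n,calibration(n)['pose'].round(3).tolist(),calibration(n)['K'][0,0])
    for t in ['cassette_blue','cassette_blue_center','cassette_rack','filter_holder','manifold_face','lever_handle','lever_hinge','blue_ports','cassette_grey_center','cassette_orange_center','beaker_center','dropper_center','wash_bottle_center','cylinder_center','tape_center','petri_center','marker_center']:
        for r in nets.mark_of(n,t)[:3]:
            u=np.array(r['location']);ui=u.round().astype(int).clip(0,[639,399])
            print(n,t,round(r['confidence'],2),u.round(),p[ui[1],ui[0]].round(3))
E
```

```text
{'t': 0.0, 'joint_pos': array([-7.34290404e+01,  7.13517069e+00,  9.46333966e+01,  4.57613852e-04,
        7.83519256e+01, -4.73198529e+00]), 'joint_velocities': array([ 0.04078906,  0.08165899,  0.06699843, -0.09487768, -0.03156639,
       -0.0524247 ]), 'tau': array([-2.59414577e-03, -4.23608816e+01, -3.65454841e+01, -2.36588958e-04,
        6.95234208e-03,  1.64585828e-05]), 'tool_pos': array([ 0.23596399, -0.60504971,  0.24904113]), 'orientation': array([-1.79879955e+02, -1.03865066e-02,  2.13028411e+01]), 'wrist_force': array([-0.26715059,  0.26340664, -0.34053889]), 'moment': array([ 0.01009674,  0.0522784 , -0.02587309]), 'grip_force': 0.0, 'grip_width': 1.0003720918895178}
scene [[-0.496, -0.633, 0.595, -0.484], [-0.869, 0.357, -0.344, 0.559], [0.006, -0.687, -0.726, 1.314], [0.0, 0.0, 0.0, 1.0]] 520.0608101680087
scene cassette_blue 0.74 [268. 238.] [0.443 0.209 0.092]
scene cassette_blue 0.64 [273. 212.] [0.596 0.123 0.011]
scene cassette_blue_center 0.6 [278. 202.] [0.578 0.109 0.071]
scene cassette_blue_center 0.49 [265. 229.] [0.479 0.201 0.092]
scene cassette_rack 0.71 
[... 2214 characters left out ...]
cassette_orange_center 0.21 [382. 218.] [ 0.476 -0.231  0.115]
top beaker_center 0.54 [308. 247.] [0.386 0.035 0.005]
top beaker_center 0.48 [376. 206.] [ 0.523 -0.214  0.089]
top dropper_center 0.72 [376. 206.] [ 0.523 -0.214  0.089]
top dropper_center 0.65 [329. 181.] [ 0.622 -0.047  0.071]
top wash_bottle_center 0.71 [435. 200.] [ 0.531 -0.414  0.151]
top wash_bottle_center 0.53 [380. 233.] [ 0.423 -0.223  0.107]
top cylinder_center 0.69 [215. 191.] [0.597 0.376 0.047]
top cylinder_center 0.4 [378. 197.] [ 0.544 -0.214  0.155]
top tape_center 0.57 [208. 234.] [0.442 0.409 0.   ]
top petri_center 0.55 [260. 174.] [0.666 0.213 0.017]
top marker_center 0.45 [435. 243.] [ 0.392 -0.442  0.001]
```

```bash
python3 - <<'E'
import cv2
a=cv2.imread('pics/top0.png')[150:290,180:480]
cv2.imwrite('pics/topc.png',cv2.resize(a,None,fx=2.66,fy=2.66,interpolation=cv2.INTER_CUBIC))
a=cv2.imread('pics/scene0.png')[150:330,150:470]
cv2.imwrite('pics/scenec.png',cv2.resize(a,None,fx=2.5,fy=2.5,interpolation=cv2.INTER_CUBIC))
E
```

```text
(no output)
```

View pics/topc.png

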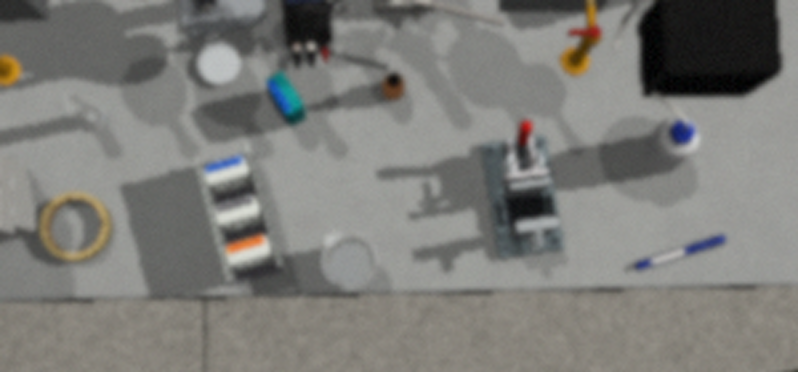

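View pics/scenec.png

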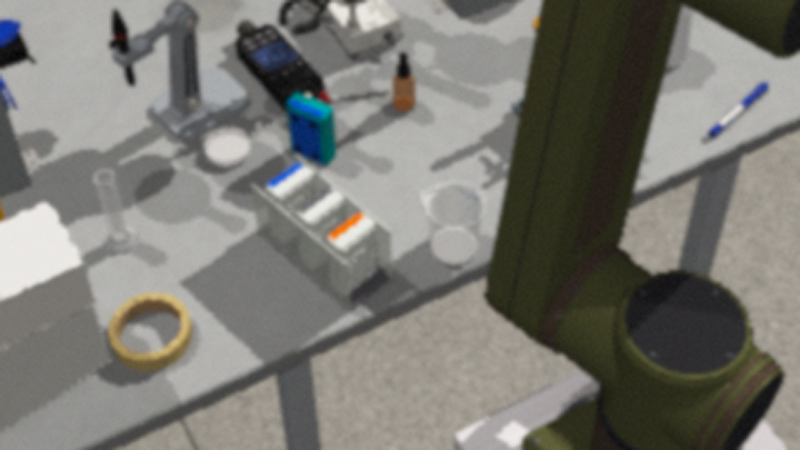

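Candidates for the blue cassette: the turquoise block at top (288,190) and the white slab with a blue stripe at top (266,214), in the rack's far slot. The second one fits: it is white, stands in the rack, and has the blue stripe on its +x side. The other is the turquoise look-alike. The holder is at (378,230), with the red lever on its far side (+x).

```bash
cat >> h.py <<'E'
def rect(p,mask):
    q=p[mask][:,:2].astype(np.float32);r=cv2.minAreaRect(q*1000);return np.round(r[0],1),np.round(r[1],1),round(r[2],1),len(q)
def plan(pos,yaw,claw):
    s=monitor.observe();Rc=R.from_euler('xyz',s['orientation'],degrees=True)
    Rt=R.from_euler('xyz',[180,0,yaw],degrees=True)
    print('cur',s['tool_pos'].round(4),s['orientation'].round(1),'t',round(s['t'],2))
    d=np.array(pos)-s['tool_pos'];w=(Rc.inv()*Rt).as_rotvec(degrees=True)
    dl=Rc.inv().apply(d)*100; dn=Rt.inv().apply(d)*100
    print('shift in current axes cm',dl.round(2),'turn',w.round(2),'| shift in axes after turn',dn.round(2))
E
python3 - <<'E'
from h import *
p=np.load('top0.npy');im=cv2.cvtColor(cv2.imread('pics/top0.png'),cv2.COLOR_BGR2HSV).astype(int)
x,y,z=p[...,0],p[...,1],p[...,2]
rk=(x>.33)&(x<.55)&(y>.1)&(y<.25)
print('tops',rect(p,rk&(z>.099)&(z<.106)),'walls',rect(p,rk&(z>.085)&(z<.11)))
h=(x>.36)&(x<.6)&(y>-.3)&(y<-.14)
print('base',rect(p,h&(z>.01)&(z<.022)),'plates',rect(p,h&(z>.105)&(z<.118)),'all',rect(p,h&(z>.01)&(z<.12)))
m=rk&(im[...,0]>100)&(im[...,0]<130)&(im[...,1]>110)&(z>.08); print('blue stripe',p[m].mean(0),m.sum())
m=rk&(im[...,0]>3)&(im[...,0]<20)&(im[...,1]>110)&(z>.08); print('orange',p[m].mean(0),m.sum())
w=calibration('wrist');print(w['pose'].round(3),w['K'][0,0],w['K'][1,2])
plan([.42,-.2,.36],-5,-1)
E
```

```text
tops (array([443.9, 173.2]), array([152.9,  73.7]), 16.2, 242) walls (array([446. , 173.5]), array([171.9,  74.7]), 15.1, 555)
base (array([ 485.2, -221.5]), array([214.8, 152. ]), 2.3, 525) plates (array([ 463.1, -221.8]), array([143.5,  57.8]), 5.1, 121) all (array([ 485.2, -221.5]), array([214.8, 152. ]), 2.3, 1053)
blue stripe [0.50964493 0.18962197 0.10137874] 27
orange [0.4015603  0.16089676 0.10074138] 38
[[ 0.362 -0.893 -0.268  0.305]
 [-0.932 -0.347 -0.104 -0.579]
 [ 0.     0.287 -0.958  0.374]
 [ 0.     0.     0.     1.   ]] 318.6218829657997 201.3588977409851
cur [ 0.2361 -0.6056  0.2503] [-180.    -0.    21.3] t 1.8
shift in current axes cm [ 31.87 -31.11 -10.97] turn [-0.  -0.  26.3] | shift in axes after turn [ 14.78 -42.01 -10.97]
```

Call:
{"method": "play_rows", "body": {"commands": [[[0, 0, -2.75, 0, 0, 6.6, -1], [0, 0, -2.75, 0, 0, 6.6, -1], [0, 0, -2.75, 0, 0, 6.6, -1], [0, 0, -2.75, 0, 0, 6.5, -1]]]}}

```text
t: 2.13
tool_pos: [0.2361, -0.6054, 0.3614]
orientation: [-180.0, 0.0, -5.3]
wrist_force: [-0.7, -0.7, 0.1]
grip_width: 1.002
grip_force: 0.0
```

Call:
{"method": "play_rows", "body": {"commands": [[[1.23, -3.5, 0, 0, 0, 0, -1], [1.23, -3.5, 0, 0, 0, 0, -1], [1.23, -3.5, 0, 0, 0, 0, -1], [1.23, -3.5, 0, 0, 0, 0, -1], [1.23, -3.5, 0, 0, 0, 0, -1], [1.23, -3.5, 0, 0, 0, 0, -1], [1.23, -3.5, 0, 0, 0, 0, -1], [1.23, -3.5, 0, 0, 0, 0, -1], [1.23, -3.5, 0, 0, 0, 0, -1], [1.23, -3.5, 0, 0, 0, 0, -1], [1.23, -3.5, 0, 0, 0, 0, -1], [1.23, -3.5, 0, 0, 0, 0, -1]]]}}

```text
t: 3.13
tool_pos: [0.42, -0.1983, 0.3607]
orientation: [180.0, -0.1, -5.0]
wrist_force: [0.9, -0.3, -0.3]
grip_width: 0.999
grip_force: 0.0
```

Call:
{"method": "play_rows", "body": {"commands": [[[0, 0, 0, 0, 0, 0, -1], [0, 0, 0, 0, 0, 0, -1]]]}}

```text
t: 3.3
tool_pos: [0.4202, -0.1986, 0.3606]
orientation: [180.0, -0.0, -4.8]
wrist_force: [-0.2, -0.3, -0.2]
grip_width: 1.001
grip_force: 0.0
```

```bash
python3 - <<'E'
from h import *
im,d,p=cloud('wrist');save('w_holder.png',im);np.save('wh.npy',p)
x,y,z=p[...,0],p[...,1],p[...,2]
h=(x>.36)&(x<.6)&(y>-.3)&(y<-.14)
m=h&(z>.106)&(z<.117)
n,l=cv2.connectedComponents(m.astype(np.uint8))
for i in range(1,n):
    if (l==i).sum()>60: print('plate',rect(p,l==i),np.median(z[l==i]))
m=h&(z>.01)&(z<.022);print('base',rect(p,m))
for t in ['filter_holder','manifold_face','pressure_face','lever_hinge','lever_handle']:
    for r in nets.mark_of('wrist',t)[:2]:
        u=np.array(r['location']);ui=u.astype(int).clip(0,[639,399]);print(t,round(r['confidence'],2),u.round(),p[ui[1],ui[0]].round(4))
plan([.50,.19,.36],105,-1)
E
```

```text
plate (array([ 473.9, -220.1]), array([10. , 57.7]), 6.9, 446) 0.11139202975225171
plate (array([ 418.6, -227. ]), array([17.8, 57.4]), 6.5, 654) 0.11143868360691894
base (array([ 469.1, -220.8]), array([165.3,  94.1]), 7.0, 3817)
filter_holder 0.92 [336. 141.] [ 0.443  -0.2281  0.0147]
manifold_face 0.7 [338. 159.] [ 0.4273 -0.2259  0.0799]
pressure_face 0.73 [330. 126.] [ 0.4722 -0.2165  0.1124]
lever_hinge 0.87 [322.  75.] [ 0.5269 -0.213   0.11  ]
lever_handle 0.6 [322.  59.] [ 0.5371 -0.2122  0.1551]
cur [ 0.4193 -0.2012  0.3602] [180.    0.   -5.1] t 3.6
shift in current axes cm [ 4.540e+00 -3.968e+01  2.000e-02] turn [-2.0000e-02  1.0000e-02 -1.1013e+02] | shift in axes after turn [3.570e+01 1.792e+01 2.000e-02]
```

View pics/w_holder.png

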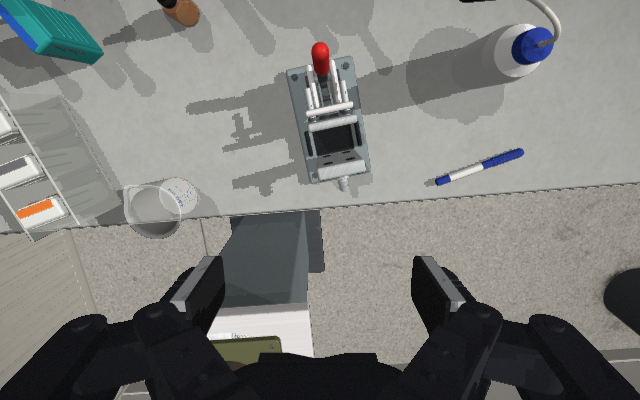

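The holder fit agrees across the base and both plates: yaw 7.0°, origin (441.8, -224.2) mm. The picture shows the empty holder at (335,130), the lever up at (320,60) and the beaker at (160,205). Next I look at the rack from above.

Call:
{"method": "play_rows", "body": {"commands": [[[0.45, -3.97, 0, 0, 0, 0, -1], [0.45, -3.97, 0, 0, 0, 0, -1], [0.45, -3.97, 0, 0, 0, 0, -1], [0.45, -3.97, 0, 0, 0, 0, -1], [0.45, -3.97, 0, 0, 0, 0, -1], [0.45, -3.97, 0, 0, 0, 0, -1], [0.45, -3.97, 0, 0, 0, 0, -1], [0.45, -3.97, 0, 0, 0, 0, -1], [0.45, -3.97, 0, 0, 0, 0, -1], [0.45, -3.97, 0, 0, 0, 0, -1]]]}}

```text
t: 4.43
tool_pos: [0.4996, 0.1926, 0.3603]
orientation: [180.0, -0.0, -5.1]
wrist_force: [0.4, -0.6, 0.6]
grip_width: 1.0
grip_force: 0.0
```

Call:
{"method": "play_rows", "body": {"commands": [[[0, 0, 0, 0, 0, -6.9, -1], [0, 0, 0, 0, 0, -6.9, -1], [0, 0, 0, 0, 0, -6.9, -1], [0, 0, 0, 0, 0, -6.9, -1], [0, 0, 0, 0, 0, -6.9, -1], [0, 0, 0, 0, 0, -6.9, -1], [0, 0, 0, 0, 0, -6.9, -1], [0, 0, 0, 0, 0, -6.9, -1], [0, 0, 0, 0, 0, -6.9, -1], [0, 0, 0, 0, 0, -6.9, -1]]]}}

```text
t: 5.27
tool_pos: [0.4997, 0.1904, 0.3601]
orientation: [-180.0, 0.0, 64.2]
wrist_force: [0.1, -0.1, 0.0]
grip_width: 1.001
grip_force: 0.0
```

Call:
{"method": "play_rows", "body": {"commands": [[[0, 0, 0, 0, 0, -6.9, 0], [0, 0, 0, 0, 0, -6.9, 0], [0, 0, 0, 0, 0, -6.9, 0], [0, 0, 0, 0, 0, -6.9, 0], [0, 0, 0, 0, 0, -6.9, 0], [0, 0, 0, 0, 0, -6.6, 0], [0, 0, 0, 0, 0, 0, 0], [0, 0, 0, 0, 0, 0, 0], [0, 0, 0, 0, 0, 0, 0]]]}}

```text
t: 6.02
tool_pos: [0.4994, 0.191, 0.3602]
orientation: [-180.0, 0.0, 104.9]
wrist_force: [0.1, 0.0, -0.3]
grip_width: 0.503
grip_force: 0.0
```

```bash
python3 - <<'E'
from h import *
print(monitor.observe()['grip_width'])
im,d,p=cloud('wrist');save('w_rack.png',im);np.save('wr.npy',p)
hsv=cv2.cvtColor(im,cv2.COLOR_RGB2HSV).astype(int)
x,y,z=p[...,0],p[...,1],p[...,2]
rk=(x>.33)&(x<.57)&(y>.1)&(y<.26)
m=rk&(z>.099)&(z<.108)
n,l=cv2.connectedComponents(cv2.morphologyEx(m.astype(np.uint8),cv2.MORPH_OPEN,np.ones((3,3))))
for i in range(1,n):
    if (l==i).sum()>60: print('top',rect(p,l==i),np.median(z[l==i]))
m=rk&(hsv[...,0]>100)&(hsv[...,0]<130)&(hsv[...,1]>110)&(z>.098); print('blue stripe',p[m].mean(0),m.sum(),rect(p,m))
m=rk&(z>.08)&(z<.099);print('walls',rect(p,m))
plan([.50,.19,.36],105,0)
E
```

```text
0.5026278880467804
top (array([393. , 158.9]), array([25.5, 58.6]), 15.3, 941) 0.10187380544686636
top (array([446.4, 174.3]), array([25.1, 58.2]), 15.1, 941) 0.10185395628184513
top (array([500.8, 188.7]), array([25.5, 58.3]), 15.3, 944) 0.1018759339569065
blue stripe [0.50796766 0.19065186 0.10934323] 327 (array([507.4, 194.5]), array([34.4, 54.1]), 41.8, 327)
walls (array([446.5, 173.7]), array([173.7,  74. ]), 15.1, 2236)
cur [0.4993 0.1911 0.3602] [-180.     0.   104.9] t 6.07
shift in current axes cm [-0.12  0.04  0.02] turn [-0.01  0.   -0.05] | shift in axes after turn [-0.12  0.04  0.02]
```

View pics/w_rack.png

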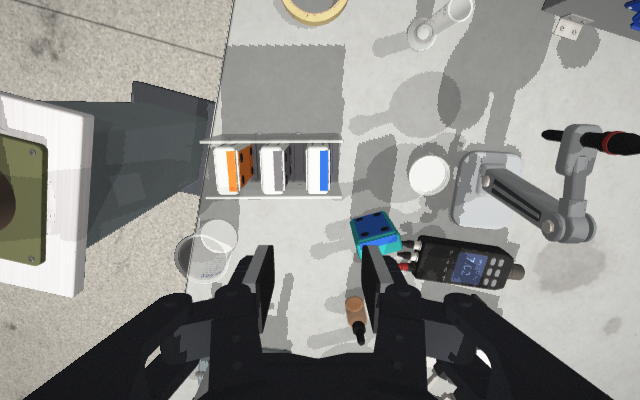

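The blue-striped white cassette at (320,170) in the rack's far slot is confirmed; the turquoise look-alike is at (375,232), outside the rack. Cassette centre (500.8, 188.7) mm, yaw 15.2°. I descend with the gripper half open.

Call:
{"method": "play_rows", "body": {"commands": [[[-0.28, 0.1, 1, 0, 0, -0.3, 0], [0, 0, 3, 0, 0, 0, 0], [0, 0, 3, 0, 0, 0, 0], [0, 0, 3, 0, 0, 0, 0], [0, 0, 3, 0, 0, 0, 0], [0, 0, 3, 0, 0, 0, 0], [0, 0, 3, 0, 0, 0, 0], [0, 0, 2, 0, 0, 0, 0], [0, 0, 1, 0, 0, 0, 0], [0, 0, 0, 0, 0, 0, 0], [0, 0, 0, 0, 0, 0, 0]]]}}

```text
t: 6.98
tool_pos: [0.5009, 0.189, 0.1404]
orientation: [-180.0, 0.0, 105.4]
wrist_force: [-0.5, -0.0, 0.7]
grip_width: 0.502
grip_force: 0.0
```

```bash
python3 - <<'E'
from h import *
plan([.5012,.1887,.076],105.2,0)
E
```

```text
cur [0.5009 0.189  0.1404] [-180.     0.   105.4] t 6.98
shift in current axes cm [-0.04  0.02  6.44] turn [-0.02  0.    0.18] | shift in axes after turn [-0.04  0.02  6.44]
```

Call:
{"method": "play_rows", "body": {"commands": [[[-0.04, 0.02, 1.2, 0, 0, 0.2, 0], [0, 0, 1.2, 0, 0, 0, 0], [0, 0, 1.2, 0, 0, 0, 0], [0, 0, 1.2, 0, 0, 0, 0], [0, 0, 1.0, 0, 0, 0, 0], [0, 0, 0.6, 0, 0, 0, 0], [0, 0, 0, 0, 0, 0, 0]]]}}

```text
t: 7.57
tool_pos: [0.5024, 0.1891, 0.077]
orientation: [179.9, 0.0, 105.2]
wrist_force: [0.4, -0.2, 2.4]
grip_width: 0.499
grip_force: 0.7
```

Call:
{"method": "play_rows", "body": {"commands": [[[0, 0, 0, 0, 0, 0, 0.3], [0, 0, 0, 0, 0, 0, 1], [0, 0, 0, 0, 0, 0, 1], [0, 0, 0, 0, 0, 0, 1], [0, 0, 0, 0, 0, 0, 1], [0, 0, 0, 0, 0, 0, 1]]]}}

```text
t: 8.07
tool_pos: [0.5012, 0.1888, 0.0764]
orientation: [180.0, -0.0, 105.2]
wrist_force: [-0.7, -0.1, 2.7]
grip_width: 0.345
grip_force: 58.7
```

Call:
{"method": "play_rows", "body": {"commands": [[[0, 0, -0.5, 0, 0, 0, 1], [0, 0, -1.5, 0, 0, 0, 1], [0, 0, -2, 0, 0, 0, 1], [0, 0, -2, 0, 0, 0, 1], [0, 0, -2, 0, 0, 0, 1], [0, 0, -2, 0, 0, 0, 1], [0, 0, -2, 0, 0, 0, 1], [0, 0, -1.5, 0, 0, 0, 1], [0, 0, -0.5, 0, 0, 0, 1], [0, 0, 0, 0, 0, 0, 1]]]}}

```text
t: 8.9
tool_pos: [0.5015, 0.1889, 0.2172]
orientation: [179.9, -0.0, 105.2]
wrist_force: [1.0, -0.2, -3.6]
grip_width: 0.344
grip_force: 59.3
```

```bash
python3 - <<'E'
from h import *
s=monitor.observe();print(s['grip_width'],s['grip_force'],s['wrist_force'])
plan([.50,-.06,.215],0,1)
E
```

```text
0.34397026631203176 59.31318819522858 [ 1.02141967 -0.1852152  -3.58233162]
cur [0.5015 0.1889 0.2172] [179.9  -0.  105.2] t 8.9
shift in current axes cm [-23.97  -6.67   0.21] turn [ 8.000e-02 -1.000e-01  1.052e+02] | shift in axes after turn [-0.15 24.89  0.22]
```

Call:
{"method": "play_rows", "body": {"commands": [[[-1.2, -0.33, 0, 0, 0, 0, 1], [-2.4, -0.67, 0, 0, 0, 0, 1], [-2.4, -0.67, 0, 0, 0, 0, 1], [-2.4, -0.67, 0, 0, 0, 0, 1], [-2.4, -0.67, 0, 0, 0, 0, 1], [-2.4, -0.67, 0, 0, 0, 0, 1], [-2.4, -0.67, 0, 0, 0, 0, 1], [-2.4, -0.67, 0, 0, 0, 0, 1], [-2.4, -0.67, 0, 0, 0, 0, 1], [-2.4, -0.67, 0, 0, 0, 0, 1], [-1.2, -0.33, 0, 0, 0, 0, 1]]]}}

```text
t: 9.82
tool_pos: [0.498, -0.063, 0.214]
orientation: [-179.8, -0.0, 105.1]
wrist_force: [0.9, 0.3, -3.1]
grip_width: 0.349
grip_force: 59.3
```

Call:
{"method": "play_rows", "body": {"commands": [[[0, 0, 0, 0, 0, 5, 1], [0, 0, 0, 0, 0, 6.5, 1], [0, 0, 0, 0, 0, 6.5, 1], [0, 0, 0, 0, 0, 6.5, 1], [0, 0, 0, 0, 0, 6.5, 1], [0, 0, 0, 0, 0, 6.5, 1], [0, 0, 0, 0, 0, 6.5, 1], [0, 0, 0, 0, 0, 6.5, 1], [0, 0, 0, 0, 0, 5, 1]]]}}

```text
t: 10.57
tool_pos: [0.4985, -0.0603, 0.2144]
orientation: [-179.8, 0.1, 49.4]
wrist_force: [-0.6, -1.6, -3.1]
grip_width: 0.346
grip_force: 59.4
```

Call:
{"method": "play_rows", "body": {"commands": [[[0, 0, 0, 0, 0, 5, 1], [0, 0, 0, 0, 0, 6.5, 1], [0, 0, 0, 0, 0, 6.5, 1], [0, 0, 0, 0, 0, 6.5, 1], [0, 0, 0, 0, 0, 6.5, 1], [0, 0, 0, 0, 0, 6.5, 1], [0, 0, 0, 0, 0, 6.5, 1], [0, 0, 0, 0, 0, 5.5, 1], [0, 0, 0, 0, 0, 0, 1], [0, 0, 0, 0, 0, 0, 1]]]}}

```text
t: 11.4
tool_pos: [0.4987, -0.0603, 0.2149]
orientation: [-180.0, 0.1, 0.3]
wrist_force: [-0.4, 0.3, -3.3]
grip_width: 0.348
grip_force: 59.4
```

```bash
python3 - <<'E'
from h import *
s=monitor.observe();print(s['grip_width'],s['grip_force'],s['wrist_force'])
plan([.50,-.06,.076-.006+.005],0,1)
im,d,p=cloud('wrist');save('w_held.png',im)
x,y,z=p[...,0],p[...,1],p[...,2]
m=(abs(x-.5)<.06)&(abs(y+.06)<.06)
print('below/at', np.percentile(z[m],[1,5,50,95,99]).round(4))
mt=m&(z>.22)&(z<.26);print(rect(p,mt),np.median(z[mt]))
E
```

```text
0.34759263734311885 59.43197429180145 [-0.38390309  0.32036951 -3.28699615]
cur [ 0.4987 -0.0603  0.2149] [-1.8e+02  1.0e-01  3.0e-01] t 11.4
shift in current axes cm [ 0.16 -0.02 13.99] turn [-0.03  0.14  0.35] | shift in axes after turn [ 0.13 -0.03 13.99]
below/at [-0.0013 -0.0005  0.2526  0.2834  0.2898]
(array([504.8, -60.4]), array([105.7,  52.5]), 86.9, 23746) 0.2413516000585455
```

View pics/w_held.png

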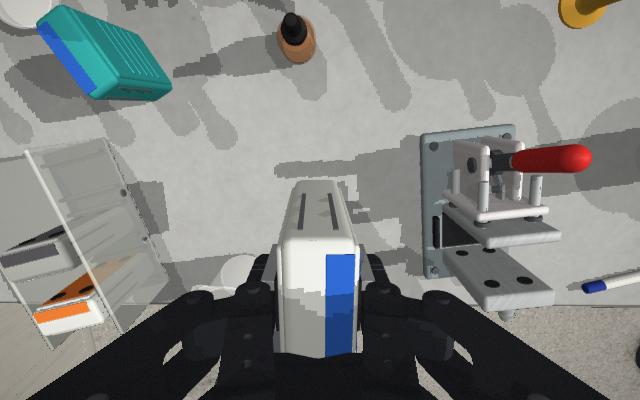

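The cassette is held upright at (320,270) with the blue stripe on the right (world -y), foot about 145 mm up. I set it down on the clear bench.

Call:
{"method": "play_rows", "body": {"commands": [[[0.1, 0, 1, 0, 0, 0.3, 1], [0, 0, 2.5, 0, 0, 0, 1], [0, 0, 2.5, 0, 0, 0, 1], [0, 0, 2.5, 0, 0, 0, 1], [0, 0, 2.5, 0, 0, 0, 1], [0, 0, 1.5, 0, 0, 0, 1], [0, 0, 1, 0, 0, 0, 1], [0, 0, 0.5, 0, 0, 0, 1], [0, 0, 0.2, 0, 0, 0, 1], [0, 0, 0, 0, 0, 0, 1], [0, 0, 0, 0, 0, 0, 1]]]}}

```text
t: 12.37
tool_pos: [0.5015, -0.0606, 0.0755]
orientation: [180.0, -0.1, -0.1]
wrist_force: [0.3, 1.0, -2.6]
grip_width: 0.343
grip_force: 59.4
```

Call:
{"method": "play_rows", "body": {"commands": [[[0, 0, 0.1, 0, 0, 0, 1], [0, 0, 0.1, 0, 0, 0, 1], [0, 0, 0.1, 0, 0, 0, 1], [0, 0, 0.1, 0, 0, 0, 1], [0, 0, 0.05, 0, 0, 0, 1], [0, 0, 0, 0, 0, 0, 1]]]}}

```text
t: 12.87
tool_pos: [0.5008, -0.0604, 0.0704]
orientation: [180.0, -0.0, -0.1]
wrist_force: [-1.1, 1.4, 1.4]
grip_width: 0.349
grip_force: 59.8
```

Call:
{"method": "play_rows", "body": {"commands": [[[0, 0, 0.05, 0, 0, 0, 1], [0, 0, 0, 0, 0, 0, 1]]]}}

```text
t: 13.03
tool_pos: [0.5008, -0.0604, 0.0704]
orientation: [180.0, -0.0, -0.1]
wrist_force: [-3.5, 1.8, 5.0]
grip_width: 0.341
grip_force: 60.4
```

Call:
{"method": "play_rows", "body": {"commands": [[[0, 0, 0, 0, 0, 0, 0.25], [0, 0, 0, 0, 0, 0, 0.1], [0, 0, 0, 0, 0, 0, -0.1], [0, 0, 0, 0, 0, 0, -0.3], [0, 0, 0, 0, 0, 0, -0.3], [0, 0, -0.5, 0, 0, 0, -0.3], [0, 0, -2, 0, 0, 0, -0.3], [0, 0, -3, 0, 0, 0, -0.5], [0, 0, -3, 0, 0, 0, -1], [0, 0, -3, 0, 0, 0, -1], [0, 0, -3, 0, 0, 0, -1], [0, 0, 0, 0, 0, 0, -1]]]}}

```text
t: 14.03
tool_pos: [0.5041, -0.0612, 0.2225]
orientation: [179.8, -0.7, -0.1]
wrist_force: [0.2, -0.0, 0.9]
grip_width: 1.0
grip_force: 0.0
```

Call:
{"method": "play_rows", "body": {"commands": [[[-3, 0, -1, 0, 0, 0, -1], [-3, 0, -1, 0, 0, 0, -1], [0, 0, -1, 0, 0, 0, -1], [0, 0, 0, 0, 0, 0, -1], [0, 0, 0, 0, 0, 0, -1]]]}}

```text
t: 14.45
tool_pos: [0.4412, -0.0605, 0.2452]
orientation: [180.0, -0.2, -0.1]
wrist_force: [1.0, 0.5, 0.0]
grip_width: 0.997
grip_force: 0.0
```

```bash
python3 - <<'E'
from h import *
im,d,p=cloud('wrist');save('w_bench.png',im)
x,y,z=p[...,0],p[...,1],p[...,2]
m=(abs(x-.5)<.06)&(abs(y+.06)<.06)&(z>.09)&(z<.1)
r=rect(p,m);print(r,np.median(z[m]))
mm=(abs(x-.5)<.06)&(abs(y+.06)<.06)&(z>.03);print(rect(p,mm),z[mm].max())
c=r[0]/1000
plan([c[0],c[1],.2],90,-1)
E
```

```text
(array([501.6, -60.3]), array([30.1, 59.5]), 88.9, 2464) 0.09565152175502267
(array([486.2, -60. ]), array([120. ,  92.3]), 90.0, 32170) 0.36876048620820473
cur [ 0.4411 -0.0604  0.2445] [ 1.8e+02 -1.0e-01 -1.0e-01] t 14.5
shift in current axes cm [ 6.04 -0.02  4.46] turn [ 5.00e-02 -4.00e-02 -9.01e+01] | shift in axes after turn [0.01 6.05 4.45]
```

Standing upright at (501.6, -60.3), top at 95.7 mm. I take it again across the narrow edges.

Call:
{"method": "play_rows", "body": {"commands": [[[2, 0, 0, 0, 0, -5, -1], [0, 0, 0, 0, 0, -6.9, -1], [0, 0, 0, 0, 0, -6.9, -1], [0, 0, 0, 0, 0, -6.9, -1], [0, 0, 0, 0, 0, -6.9, -1], [0, 0, 0, 0, 0, -6.9, -1], [0, 0, 0, 0, 0, -6.9, -1], [0, 0, 0, 0, 0, -6.9, -1], [0, 0, 0, 0, 0, -6.9, -1], [0, 0, 0, 0, 0, -6.9, -1], [0, 0, 0, 0, 0, -6.9, -1], [0, 0, 0, 0, 0, -6.9, -1]]]}}

```text
t: 15.5
tool_pos: [0.461, -0.0603, 0.2431]
orientation: [-179.9, -0.0, 81.2]
wrist_force: [0.2, 0.3, -0.2]
grip_width: 1.0
grip_force: 0.0
```

Call:
{"method": "play_rows", "body": {"commands": [[[0, 2, 0, 0, 0, -6.5, -1], [0, 2, 0, 0, 0, -2, -1], [0, 0, 0, 0, 0, 0, -1], [0, 0, 0, 0, 0, 0, -1]]]}}

```text
t: 15.83
tool_pos: [0.5008, -0.0644, 0.243]
orientation: [-179.8, -0.0, 89.3]
wrist_force: [0.2, 0.1, 0.1]
grip_width: 1.002
grip_force: 0.0
```

```bash
python3 - <<'E'
from h import *
im,d,p=cloud('wrist')
x,y,z=p[...,0],p[...,1],p[...,2]
m=(abs(x-.5)<.06)&(abs(y+.06)<.06)&(z>.09)&(z<.1)
r=rect(p,m);print(r,np.median(z[m]))
plan([.5016,-.0603,.074],89.5,-1)
E
```

```text
(array([502. , -59.6]), array([59.9, 29.9]), 1.0, 2101) 0.09567910716935041
cur [ 0.5003 -0.0644  0.2431] [-179.9   -0.    89.3] t 15.88
shift in current axes cm [ 0.4   0.17 16.91] turn [-0.15 -0.03 -0.21] | shift in axes after turn [ 0.41  0.12 16.91]
```

Call:
{"method": "play_rows", "body": {"commands": [[[0.43, 0.16, 1, 0, 0, -0.6, -1], [0, 0, 3, 0, 0, 0, -1], [0, 0, 3, 0, 0, 0, -1], [0, 0, 3, 0, 0, 0, -1], [0, 0, 2, 0, 0, 0, -1], [0, 0, 1.5, 0, 0, 0, -1], [0, 0, 1.5, 0, 0, 0, -1], [0, 0, 1.2, 0, 0, 0, -1], [0, 0, 0.7, 0, 0, 0, -1], [0, 0, 0, 0, 0, 0, -1], [0, 0, 0, 0, 0, 0, -1]]]}}

```text
t: 16.8
tool_pos: [0.5018, -0.0601, 0.0753]
orientation: [-180.0, -0.0, 89.9]
wrist_force: [-0.1, 0.8, 1.6]
grip_width: 0.999
grip_force: 0.0
```

Call:
{"method": "play_rows", "body": {"commands": [[[0, 0, 0, 0, 0, 0, -0.7], [0, 0, 0, 0, 0, 0, -0.5], [0, 0, 0, 0, 0, 0, -0.4], [0, 0, 0, 0, 0, 0, 1], [0, 0, 0, 0, 0, 0, 1], [0, 0, 0, 0, 0, 0, 1], [0, 0, 0, 0, 0, 0, 1]]]}}

```text
t: 17.38
tool_pos: [0.5024, -0.0604, 0.0767]
orientation: [180.0, 0.0, 89.9]
wrist_force: [-3.1, 0.2, 6.2]
grip_width: 0.696
grip_force: 64.3
```

Call:
{"method": "play_rows", "body": {"commands": [[[0, 0, -0.5, 0, 0, 0, 1], [0, 0, -1.5, 0, 0, 0, 1], [0, 0, -2, 0, 0, 0, 1], [0, 0, -2, 0, 0, 0, 1], [0, 0, -2, 0, 0, 0, 1], [0, 0, -2, 0, 0, 0, 1], [0, 0, -2, 0, 0, 0, 1], [0, 0, -1.5, 0, 0, 0, 1], [0, 0, -0.5, 0, 0, 0, 1], [0, 0, 0, 0, 0, 0, 1]]]}}

```text
t: 18.22
tool_pos: [0.5026, -0.0603, 0.2168]
orientation: [179.8, 0.0, 89.9]
wrist_force: [0.2, 0.3, -3.1]
grip_width: 0.69
grip_force: 65.4
```

Call:
{"method": "play_rows", "body": {"commands": [[[0, 0, 0, 0, 0, 5, 1], [0, 0, 0, 0, 0, 6.5, 1], [0, 0, 0, 0, 0, 6.5, 1], [0, 0, 0, 0, 0, 6.5, 1], [0, 0, 0, 0, 0, 6.5, 1], [0, 0, 0, 0, 0, 6.5, 1], [0, 0, 0, 0, 0, 6.5, 1], [0, 0, 0, 0, 0, 6.5, 1], [0, 0, 0, 0, 0, 6.5, 1], [0, 0, 0, 0, 0, 6.5, 1], [0, 0, 0, 0, 0, 6.5, 1], [0, 0, 0, 0, 0, 5, 1]]]}}

```text
t: 19.22
tool_pos: [0.5009, -0.0599, 0.213]
orientation: [-179.9, 0.2, 14.6]
wrist_force: [-0.2, -0.8, -4.3]
grip_width: 0.697
grip_force: 65.3
```

Call:
{"method": "play_rows", "body": {"commands": [[[0, 0, 0, 0, 0, 5, 1], [0, 0, 0, 0, 0, 3, 1], [0, 0, 0, 0, 0, 0, 1], [0, 0, 0, 0, 0, 0, 1]]]}}

```text
t: 19.55
tool_pos: [0.5011, -0.06, 0.2136]
orientation: [-179.9, 0.1, 7.0]
wrist_force: [0.1, 0.1, -2.4]
grip_width: 0.693
grip_force: 65.3
```

```bash
python3 - <<'E'
from h import *
s=monitor.observe();print(s['grip_width'],s['grip_force'],s['wrist_force'])
plan([.4478,-.2234,.215],7,1)
im,d,p=cloud('wrist')
T=s['tool_pos'];x,y,z=p[...,0],p[...,1],p[...,2]
m=(np.hypot(x-T[0],y-T[1])<.06)&(z>.225)&(z<.245)
print(rect(p,m),np.median(z[m]))
E
```

```text
0.6930569487831532 65.30897855758667 [ 0.13527058  0.05200834 -2.42424864]
cur [ 0.5011 -0.06    0.2136] [-1.799e+02  1.000e-01  7.000e+00] t 19.55
shift in current axes cm [-7.28 15.57 -0.14] turn [-0.05  0.15 -0.01] | shift in axes after turn [-7.28 15.57 -0.14]
(array([504., -60.]), array([ 29.2, 114.7]), 7.2, 13591) 0.23289545975590337
```

Call:
{"method": "play_rows", "body": {"commands": [[[-0.5, 1, 0, 0, 0, 0, 1], [-0.98, 2.1, 0, 0, 0, 0, 1], [-0.98, 2.1, 0, 0, 0, 0, 1], [-0.98, 2.1, 0, 0, 0, 0, 1], [-0.98, 2.1, 0, 0, 0, 0, 1], [-0.98, 2.1, 0, 0, 0, 0, 1], [-0.98, 2.1, 0, 0, 0, 0, 1], [-0.9, 1.97, 0, 0, 0, 0, 1], [0, 0, 0, 0, 0, 0, 1], [0, 0, 0, 0, 0, 0, 1], [0, 0, 0, 0, 0, 0, 1]]]}}

```text
t: 20.52
tool_pos: [0.448, -0.2235, 0.2151]
orientation: [-180.0, 0.0, 6.9]
wrist_force: [0.4, -0.1, -3.2]
grip_width: 0.695
grip_force: 66.0
```

```bash
python3 - <<'E'
from h import *
s=monitor.observe()
plan([.4478,-.2234,.215],7,1)
im,d,p=cloud('wrist');save('w_over.png',im)
T=s['tool_pos'];R7=R.from_euler('z',7,degrees=True)
o=np.array([.4418,-.22415,0])
q=(p-o)@R7.as_matrix()  # holder frame
hsv=cv2.cvtColor(im,cv2.COLOR_RGB2HSV).astype(int)
m=(abs(q[...,0]-.006)<.04)&(abs(q[...,1])<.032)&(q[...,2]>.22)&(q[...,2]<.245)&((hsv[...,2]>120)|(hsv[...,1]>150))
print('cassette in holder frame',rect(q,m),np.percentile(q[m],[1,50,99],axis=0).round(4).tolist())
print('tcp in holder',((T-o)@R7.as_matrix()).round(4))
m=(q[...,2]>.105)&(q[...,2]<.117)&(abs(q[...,1])<.04)&(q[...,0]>-.04)&(q[...,0]<.05)
n,l=cv2.connectedComponents(m.astype(np.uint8))
for i in range(1,n):
    if (l==i).sum()>60: print('plate',rect(q,l==i))
E
```

```text
cur [ 0.448  -0.2235  0.2151] [-180.     0.     6.9] t 20.52
shift in current axes cm [-0.02 -0.01  0.01] turn [-0.03  0.01 -0.11] | shift in axes after turn [-0.02 -0.01  0.01]
cassette in holder frame (array([ 9.3, -0.2]), array([29. , 63.7]), 0.3, 11824) [[-0.0039, -0.0287, 0.2209], [0.0133, -0.0004, 0.2341], [0.0233, 0.0275, 0.236]]
tcp in holder [ 6.300e-03 -1.000e-04  2.151e-01]
plate (array([32.9, -0.2]), array([57.5, 10.1]), 89.7, 1108)
```

View pics/w_over.png

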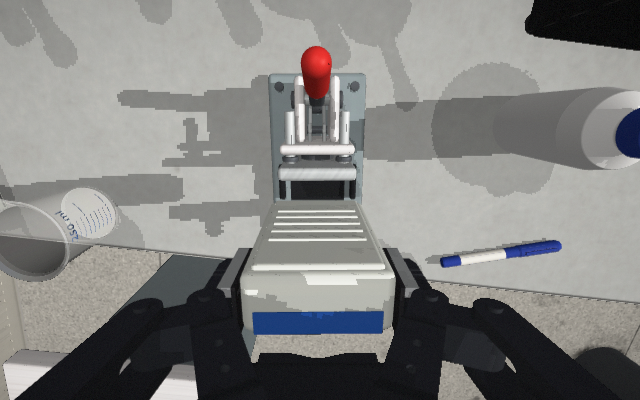

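The blue stripe at (318,322) faces the manifold side and the ribbed face points to the lever. The cassette sits about 1.5 mm ahead of the TCP, so I shift back slightly and lower it in.

Call:
{"method": "play_rows", "body": {"commands": [[[-0.18, 0, 0, 0, 0, 0, 1], [0, 0, 1, 0, 0, 0, 1], [0, 0, 1.2, 0, 0, 0, 1], [0, 0, 1.2, 0, 0, 0, 1], [0, 0, 1.2, 0, 0, 0, 1], [0, 0, 1, 0, 0, 0, 1], [0, 0, 0.5, 0, 0, 0, 1], [0, 0, 0, 0, 0, 0, 1]]]}}

```text
t: 21.23
tool_pos: [0.4455, -0.223, 0.1519]
orientation: [-179.9, 0.2, 6.9]
wrist_force: [-0.8, -0.1, -3.0]
grip_width: 0.697
grip_force: 66.0
```

Call:
{"method": "play_rows", "body": {"commands": [[[0, 0, 0.6, 0, 0, 0, 1], [0, 0, 0.8, 0, 0, 0, 1], [0, 0, 0.8, 0, 0, 0, 1], [0, 0, 0.8, 0, 0, 0, 1], [0, 0, 0.6, 0, 0, 0, 1], [0, 0, 0.4, 0, 0, 0, 1], [0, 0, 0, 0, 0, 0, 1]]]}}

```text
t: 21.82
tool_pos: [0.4458, -0.2233, 0.1129]
orientation: [-179.9, 0.1, 6.9]
wrist_force: [-0.2, 0.3, -3.0]
grip_width: 0.688
grip_force: 66.0
```

Call:
{"method": "play_rows", "body": {"commands": [[[0, 0, 0.4, 0, 0, 0, 1], [0, 0, 0.4, 0, 0, 0, 1], [0, 0, 0.4, 0, 0, 0, 1], [0, 0, 0.3, 0, 0, 0, 1], [0, 0, 0.2, 0, 0, 0, 1], [0, 0, 0.1, 0, 0, 0, 1], [0, 0, 0, 0, 0, 0, 1]]]}}

```text
t: 22.4
tool_pos: [0.4464, -0.2236, 0.096]
orientation: [-180.0, 0.0, 6.9]
wrist_force: [0.3, 0.7, -3.1]
grip_width: 0.69
grip_force: 66.0
```

Call:
{"method": "play_rows", "body": {"commands": [[[0, 0, 0.1, 0, 0, 0, 1], [0, 0, 0.05, 0, 0, 0, 1], [0, 0, 0, 0, 0, 0, 1]]]}}

```text
t: 22.65
tool_pos: [0.4466, -0.2237, 0.0949]
orientation: [180.0, -0.0, 6.9]
wrist_force: [-0.8, -0.9, -3.3]
grip_width: 0.698
grip_force: 66.0
```

Call:
{"method": "play_rows", "body": {"commands": [[[0, 0, 0.1, 0, 0, 0, 1], [0, 0, 0.1, 0, 0, 0, 1], [0, 0, 0, 0, 0, 0, 1]]]}}

```text
t: 22.9
tool_pos: [0.4466, -0.2238, 0.0929]
orientation: [180.0, -0.0, 6.9]
wrist_force: [0.1, -0.4, -4.0]
grip_width: 0.695
grip_force: 65.8
```

Call:
{"method": "play_rows", "body": {"commands": [[[0, 0, 0.05, 0, 0, 0, 1], [0, 0, 0.05, 0, 0, 0, 1], [0, 0, 0, 0, 0, 0, 1]]]}}

```text
t: 23.15
tool_pos: [0.4468, -0.2238, 0.0927]
orientation: [-180.0, -0.0, 6.9]
wrist_force: [-2.8, 2.3, 4.4]
grip_width: 0.692
grip_force: 66.7
```

Seated at the expected height. I release and lift off.

Call:
{"method": "play_rows", "body": {"commands": [[[0, 0, 0, 0, 0, 0, -0.45], [0, 0, 0, 0, 0, 0, -0.6], [0, 0, 0, 0, 0, 0, -1], [0, 0, 0, 0, 0, 0, -1], [0, 0, -0.5, 0, 0, 0, -1], [0, 0, -1.5, 0, 0, 0, -1], [0, 0, -2.5, 0, 0, 0, -1], [0, 0, -3, 0, 0, 0, -1], [0, 0, -3, 0, 0, 0, -1], [0, 0, -3, 0, 0, 0, -1], [0, 0, -2, 0, 0, 0, -1], [0, 0, 0, 0, 0, 0, -1]]]}}

```text
t: 24.15
tool_pos: [0.4488, -0.2252, 0.2534]
orientation: [179.6, -0.5, 6.9]
wrist_force: [0.5, -0.4, 0.4]
grip_width: 0.995
grip_force: 0.0
```

```bash
python3 - <<'E'
from h import *
im,d,p=cloud('wrist');save('w_in.png',im)
R7=R.from_euler('z',7,degrees=True);o=np.array([.4418,-.22415,0])
q=(p-o)@R7.as_matrix()
m=(q[...,2]>.107)&(q[...,2]<.117)&(abs(q[...,1])<.04)&(q[...,0]>-.035)&(q[...,0]<.045)
print('all tops',rect(q,m))
n,l=cv2.connectedComponents(cv2.erode(m.astype(np.uint8),np.ones((3,3))))
for i in range(1,n):
    if (l==i).sum()>60: print('part',rect(q,l==i),np.median(q[l==i][:,2]))
m=(q[...,2]>.1)&(q[...,2]<.17)&(abs(q[...,1])<.03)&(q[...,0]>.06)&(q[...,0]<.13)
print('lever tip',np.percentile(q[m],[1,50,99],axis=0).round(4).tolist())
# start point for push: fingertips (TCP) in holder (0.06,0,.17)
for P in ([.055,0,.19],[.068,0,.152]):
    plan(o+R7.apply(P),7,1)
E
```

```text
all tops (array([4. , 0.5]), array([59.8, 67.1]), 89.7, 3968)
part (array([32.8, -0.1]), array([ 8.2, 55. ]), 0.0, 609) 0.11155076353033587
part (array([7.7, 0.5]), array([57.5, 24.7]), 89.3, 1798) 0.11180033778709182
part (array([-21.6,  -0.1]), array([55.5, 13.6]), 89.7, 891) 0.11159621281534253
lever tip [[0.0858, -0.0078, 0.1073], [0.0982, -0.0, 0.1537], [0.1099, 0.0081, 0.159]]
cur [ 0.4479 -0.2246  0.2503] [179.8  -0.3   6.9] t 24.2
shift in current axes cm [ 4.87 -0.15  6.06] turn [ 0.25 -0.29 -0.1 ] | shift in axes after turn [ 4.9  -0.12  6.03]
cur [ 0.4479 -0.2246  0.2503] [179.8  -0.3   6.9] t 24.2
shift in current axes cm [ 6.15 -0.17  9.87] turn [ 0.25 -0.29 -0.1 ] | shift in axes after turn [ 6.2  -0.12  9.83]
```

View pics/w_in.png

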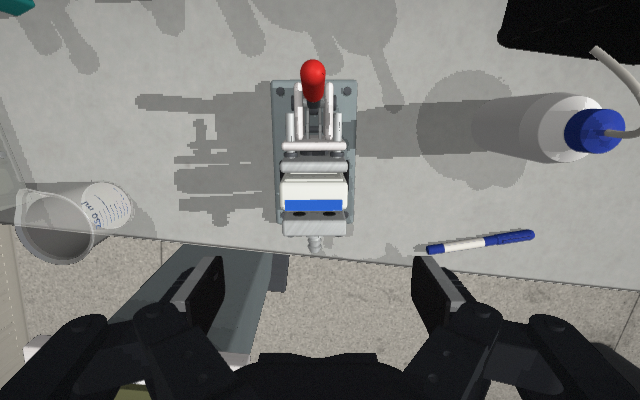

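The cassette stands square between the plates at holder x of about 7 mm with the top at 112 mm; the blue stripe at (313,206) is by the manifold. Next is the lever: gripper shut, tips behind the red grip.

Call:
{"method": "play_rows", "body": {"commands": [[[2, -0.17, 0, 0.2, -0.2, 0, 1], [2, 0, 0, 0, 0, 0, 1], [2.1, 0, 1, 0, 0, 0, 1], [0, 0, 2, 0, 0, 0, 1], [0, 0, 2, 0, 0, 0, 1], [0, 0, 2, 0, 0, 0, 1], [0, 0, 1.5, 0, 0, 0, 1], [0, 0, 1.1, 0, 0, 0, 1], [0, 0, 0, 0, 0, 0, 1], [0, 0, 0, 0, 0, 0, 1]]]}}

```text
t: 25.03
tool_pos: [0.5058, -0.2141, 0.1494]
orientation: [-179.7, 0.3, 6.9]
wrist_force: [0.1, 1.0, 0.4]
grip_width: 0.0
grip_force: 0.0
```

```bash
python3 - <<'E'
from h import *
R7=R.from_euler('z',7,degrees=True);o=np.array([.4418,-.22415,0])
s=monitor.observe();print('tcp in holder',((s['tool_pos']-o)@R7.as_matrix()).round(4),s['grip_width'])
plan(o+R7.apply([.0786,0,.148]),7,1)
E
```

```text
tcp in holder [0.0648 0.0022 0.1494] 0.00043677153927872353
cur [ 0.5058 -0.2141  0.1494] [-179.7    0.3    6.9] t 25.03
shift in current axes cm [1.38 0.22 0.13] turn [-0.29  0.32 -0.1 ] | shift in axes after turn [1.38 0.22 0.14]
```

Call:
{"method": "play_rows", "body": {"commands": [[[0.7, 0.2, 0.1, 0, 0, 0, 1], [0.7, 0, 0, 0, 0, 0, 1], [0.65, 0, 0.1, 0, 0, 0, 1], [0.64, 0, 0.12, 0, 0, 0, 1], [0.61, 0, 0.22, 0, 0, 0, 1], [0.61, 0, 0.26, 0, 0, 0, 1], [0.55, 0, 0.33, 0, 0, 0, 1], [0.55, 0, 0.37, 0, 0, 0, 1], [0.48, 0, 0.43, 0, 0, 0, 1], [0.46, 0, 0.48, 0, 0, 0, 1]]]}}

```text
t: 25.87
tool_pos: [0.5667, -0.2097, 0.1287]
orientation: [-179.9, 0.2, 6.9]
wrist_force: [-8.6, 1.0, 9.9]
grip_width: -0.005
grip_force: 6.0
```

Call:
{"method": "play_rows", "body": {"commands": [[[0.4, 0, 0.52, 0, 0, 0, 1], [0.34, 0, 0.56, 0, 0, 0, 1], [0.28, 0, 0.59, 0, 0, 0, 1], [0.24, 0, 0.62, 0, 0, 0, 1], [0.15, 0, 0.64, 0, 0, 0, 1], [0.1, 0, 0.64, 0, 0, 0, 1], [0.05, 0, 0.4, 0, 0, 0, 1], [0, 0, 0, 0, 0, 0, 1], [0, 0, 0, 0, 0, 0, 1]]]}}

```text
t: 26.62
tool_pos: [0.5807, -0.2069, 0.0857]
orientation: [-179.8, 0.3, 6.9]
wrist_force: [1.1, 0.1, 0.2]
grip_width: 0.002
grip_force: 0.0
```

```bash
python3 - <<'E'
from h import *
R7=R.from_euler('z',7,degrees=True);o=np.array([.4418,-.22415,0])
s=monitor.observe();print('tcp in holder',((s['tool_pos']-o)@R7.as_matrix()).round(4),s['wrist_force'])
im,d,p=cloud('wrist');save('w_lev.png',im)
q=(p-o)@R7.as_matrix();hsv=cv2.cvtColor(im,cv2.COLOR_RGB2HSV).astype(int)
m=((hsv[...,0]<6)|(hsv[...,0]>174))&(hsv[...,1]>150)&(abs(q[...,1])<.03);print(m.sum(),np.percentile(q[m],[2,50,98],axis=0).round(4).tolist() if m.sum() else '')
E
```

```text
tcp in holder [0.1399 0.0002 0.0857] [1.14438506 0.13090119 0.24585588]
2099 [[0.1472, -0.0076, 0.05], [0.1636, 0.0001, 0.0566], [0.1793, 0.008, 0.0609]]
```

The lever has snapped over. I lift clear and check.

Call:
{"method": "play_rows", "body": {"commands": [[[0, 0, -1, 0, 0, 0, 1], [0, 0, -3, 0, 0, 0, 1], [0, 0, -3, 0, 0, 0, 1], [-2, 0, -3, 0, 0, 0, 1], [-3, 0, -3, 0, 0, 0, 1], [-4, 0, -3, 0, 0, 0, 1], [-3, 0, -1, 0, 0, 0, 1], [0, 0, 0, 0, 0, 0, 1], [0, 0, 0, 0, 0, 0, 1], [0, 0, 0, 0, 0, 0, 1]]]}}

```text
t: 27.5
tool_pos: [0.4699, -0.2212, 0.252]
orientation: [-179.8, 0.1, 6.9]
wrist_force: [-0.6, 0.1, -0.1]
grip_width: 0.004
grip_force: 0.0
```

```bash
python3 - <<'E'
from h import *
R7=R.from_euler('z',7,degrees=True);o=np.array([.4418,-.22415,0])
im,d,p=cloud('wrist');save('w_end.png',im)
q=(p-o)@R7.as_matrix();hsv=cv2.cvtColor(im,cv2.COLOR_RGB2HSV).astype(int)
m=((hsv[...,0]<6)|(hsv[...,0]>174))&(hsv[...,1]>150)&(abs(q[...,1])<.004)
f=np.polyfit(q[m][:,0],q[m][:,2],1);print('lever slope rad',np.arctan(f[0]),m.sum())
m=(q[...,2]>.107)&(q[...,2]<.117)&(abs(q[...,1])<.04)&(q[...,0]>-.035)&(q[...,0]<.045)
n,l=cv2.connectedComponents(cv2.erode(m.astype(np.uint8),np.ones((3,3))))
for i in range(1,n):
    if (l==i).sum()>60: print('part',rect(q,l==i),np.median(q[l==i][:,2]))
print(monitor.observe()['t'])
E
```

```text
lever slope rad -0.6520279259277233 579
part (array([-1. ,  0.5]), array([57.6, 53.1]), 89.6, 2690) 0.11168380826092662
27.55
```

View pics/w_end.png

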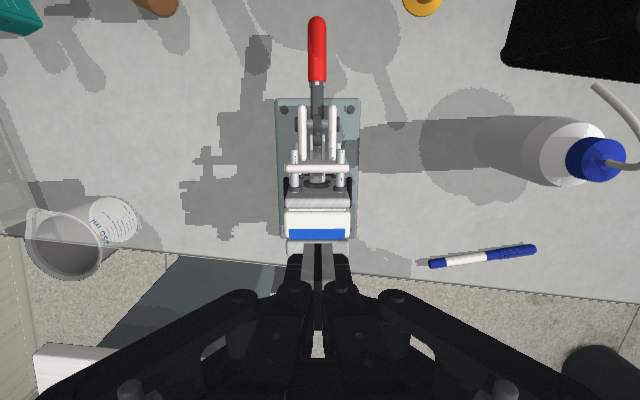

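```bash
python3 - <<'E'
from h import *
print(bot.sign_off(), monitor.observe()['t'])
E
```

```text
the job is handed in; nothing more can be done
the job is handed in; nothing more can be done
```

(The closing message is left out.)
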